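Index the case press's turret to bring the oblong watch under the ram

ROBOT

A 7-joint arm with a two-finger parallel gripper is mounted at the origin on the work surface. World frame = base frame: x ahead of the robot, y to its left, z up, the work surface at z = 0. Lengths are in mm, angles in rad, forces in N, time in s.
With the tool pointing down it reaches from about 400 to 850 mm from the base axis. Payload 4.4 kg.
Tool frame: the origin (TCP) lies midway between the tips of the shut fingers; the grasp point (between the pads) lies 19 mm behind it; z points along the fingers, y is the line along which they close (so a half turn about z gives the same grasp; the last joint's range is limited). The gripper opens to 94 mm and grips with 3 to 60 N. Pads are 16 mm wide; open, the fingers measure 119 mm over their backs; the gripper's body (75 mm by 177 mm) begins 78 mm behind the grasp point.
Start: joints at [1.15, 0.628, 0.038, 1.517, -0.027, 0.996, -0.02], TCP at [225.841, -609.52, 205.478] pointing down, gripper open.
Joint ranges: [-3.06, 3.06], [-0.37, 2.12], [-1.25, 1.32], [0.18, 2.47], [-1.1, 4.24], [0.23, 1.98], [-2.94, 2.94]. Speed limits (rad/s): [2.57, 2.57, 3.14, 3.14, 3.14, 3.14, 3.14].

INTERFACE

Orientations are given as a 3x3 rotation matrix whose columns are the frame's x, y, z axes.
In Python, from workcell import ctrl, eyes, models gives the robot as it stands. The module is installed in compiled form; this text tells all that it offers.
- The arm moves only by the tool play_rows, never from a script. Its argument "rows" is a list that holds one entry, the list of rows, each a list of 5 numbers: the finger opening in cm, from 0 to 9.4, then the shift along the world's x, y, z in cm, then the turn about the world's z in rad. In form: [[[hand, tx, ty, tz, twist], ...]]. A call has 1 to 20 rows; each row shifts and turns the commanded pose from where the row before left it; what a row does not reach is not made up. A row lasts 1/8 s, in which the tool goes at most 62.5 mm and 10.7 degrees, less where a joint would pass 70% of its speed; a pose out of reach is approached as far as the arm can. A call with a gripper value outside its range is refused whole. The fingers move at their own pace and stop on an object; "grip_force" is the grip in N (left out, the last holds). Time passes only in rows, so rows that do not move let the fingers close. It gives the time, the measured TCP pose, the force, the opening and the grip force at its end, in the units of the state.
- ctrl.state(): the state, without advancing time (a new reading comes with each control period).
- eyes.read_camera(name): name is "side" or "top" or "wrist"; returns the picture (420x560x3 uint8, red, green, blue); there is no depth.
- eyes.calibration(name): a dict with "fx", "fy", "cx", "cy" (pixels), "R" (3x3) and "t" (3): a world point X has camera coordinates R X + t. Camera axes: x right, y down, z forward; pixel columns grow to the right and rows downward; lengths in mm; the calibration is good to about 2 mm. A picture is of the moment at which its call begins: read the wrist's pose just before it. calibration takes no time and is no camera call; for the wrist camera it gives the pose at the moment of the call.
- ctrl.hand_in(): hands the job in; it is judged then, once.
Trained networks look in the newest picture that a camera, given by its name, has taken for a name from the list of things; names that differ only in an ending like _2 or _b are one class to them, and where a whole thing is asked for, a point or a joint stands for the part that bears it (a point fixed in the world has none). Each returns a list of dicts, best first, with "confidence" (0 to 1); they miss things now and then, are a little off and sometimes report something else, mostly with a low value. They report only what shows in the picture. A call takes as long as a camera call. They do not tell look-alikes from the thing itself.
- models.look_for(camera, target): "uv" ([column, row] in pixels, amid what is visible of it).
- models.outline_of(camera, target): "mask" (420x560 bool, what is visible of it) and "uv" ([column, row] in pixels, amid what is visible of it).
- models.tip_of(camera, target): "uv" ([column, row] in pixels: a listed point, or the origin of a listed thing).
The state is a dict: "clock": time; "joints": joint angles; "joint_velocities": joint speeds; "tau": joint torques, N m; "eef_pos": TCP position; "tool_rot": TCP orientation; "wrist_force": force on the tool from outside, world axes, zero at the start; "torque": the same for the moment, N m; "opening": finger opening in mm; "grasp_force": force on a finger pad.
Only numpy, scipy, OpenCV 4.12 (cv2) and the standard library are available. Lean on these libraries where they do the work, as an engineer would, in place of code of your own. Each camera call takes 0.05 s, during which the arm holds its last target. There are 200 camera calls.

TASK

Five watch heads lie back-up in the dies of the case press's turret. Push the turret's tabs with a fingertip to step it round until the oblong, straight-sided watch has clicked home under the ram, at the index pointer, ready for its back to be closed. All the watches must stay sitting in their dies; do not touch them or the dies, and leave everything else on the bench where it is.

Things in the scene. Friction and masses are not known exactly. Their poses are not given: they have to be found in the camera images.
- press: Bench case press, bolted down, grey, 322 mm high. Origin: on the turret's vertical axis at bench height; x axis points level from there past the ram (52 mm) to the column (front face at 120 mm, 60 mm wide); z up. Base plate 14 mm thick, x -85 to 177, y +-78 mm. Overhanging head: x 30 to 162, y +-23 mm, 148 to 194 mm above the bench, with a raised hand lever on top.
- ram (a point): Point on the ram's axis 50 mm above the bench, where the oblong watch has to come; a small steel index pointer on the column marks this position. The ram and its guide, up to 34 mm across, hang from the head down to 76 mm above the bench. All else round the turret is open from above.
- turret_axis (a point): Point on the turret's axis at its top face, 46 mm above the bench. The turret is a dark steel disc of 78 mm radius with six stations every 60 degrees; each has a black nylon die centred 52 mm from the axis and, in line with it, a steel tab on the rim. A steel hub nut, 24 mm across, stands 14 mm high at the middle.
- turret (a joint): Turret angle, rad, growing counter-clockwise from above; 0 at the start, with an empty die under the ram. It turns endlessly both ways. A spring click holds it at every 60 degrees, where one station is exactly under the ram: 0.15 N m (about 2 N at a tab) moves it, and past half a step it snaps on to the next click by itself within a second.
- tab (a point): Middle of the tab that stands next to the column at the start, 94 mm from the turret axis, 43 mm above the bench; it turns with the turret. All six tabs are alike, every 60 degrees: upright radial paddles, 8 mm thick, from the rim (78 mm) out to 110 mm from the axis, 32 to 54 mm above the bench, with clear gaps between them and 18 mm of air below.
- dies: The six alike black nylon dies on top of the turret disc, each a shallow cup 41 mm across, 35 mm inside, 46 to 54 mm above the bench, its inner floor at 50 mm; fixed to the turret. Origin: on the turret axis at the disc's top; x axis towards the die that starts under the ram.
- oblong_watch: The oblong (rectangular) steel watch head, no strap: case 36 x 24 mm, 10.5 mm high, 50 g, lying loose, back up, its 28 x 20 mm bezel 4 mm deep in one of the five dies away from the ram; which one varies. Origin: centre of its underside, on the die's floor, 50 mm above the bench and 52 mm from the turret axis; z up.
- round_watch1: One of four round steel watch heads, case 36 mm across, 10.5 mm high, 50 g, lying back up in the other dies in any order. Origin: centre of its underside, on the die's floor.
- round_watch2: One of four round steel watch heads, case 36 mm across, 10.5 mm high, 50 g, lying back up in the other dies in any order. Origin: centre of its underside, on the die's floor.
- round_watch3: One of four round steel watch heads, case 36 mm across, 10.5 mm high, 50 g, lying back up in the other dies in any order. Origin: centre of its underside, on the die's floor.
- round_watch4: One of four round steel watch heads, case 36 mm across, 10.5 mm high, 50 g, lying back up in the other dies in any order. Origin: centre of its underside, on the die's floor.
- loupe: Bystander: a black plastic eyepiece loupe standing upright, 34 mm across, 32 mm high.
- tweezers: Bystander: steel tweezers lying flat, 122 mm long, 6 mm high; origin near the middle.
- screwdriver: Bystander: a slim aluminium-handled screwdriver lying flat, 100 mm long.
- holder: Bystander: a black plastic movement holder 52 x 34 x 12 mm with a brass watch movement on it (17 mm high in all).
- spare_die: Bystander: a spare black nylon die, 28 mm across, 16 mm high.
- dome: Bystander: a clear dust dome 68 mm across and 78 mm high over a small brass block.
- oil_jar: Bystander: an amber glass oil jar, 32 mm across, 36 mm high.
- tray: Bystander: a grey compartment tray of small parts, 100 x 140 x 18 mm.
Mind the look-alikes: they are no part of the job. What is shaped like the oblong_watch but brown or red is not meant.

How it is judged (in metres and radians):
At the end, for the whole second after the job is handed in: The oblong watch is under the ram (centre within 4 mm of the ram's axis, seen from above), the turret is at rest, and all five watches sit in their dies: on the floor (3 mm), level within 0.1 rad (horizontal distance between oblong_watch and ram below 0.004 m and velocity of joint turret between -0.05 and 0.05 rad/s and height (world z) of each of oblong_watch, round_watch1, round_watch2, round_watch3, round_watch4 below 0.053 m and angle between each of oblong_watch, round_watch1, round_watch2, round_watch3, round_watch4's own z axis and vertical below 0.1 rad); the robot touches nothing.
It fails at once if a bystander is shifted more than 20 mm or picked up (distance of any of loupe, tweezers, screwdriver, holder, spare_die, dome, oil_jar, tray from where it was at the start of the episode above 0.02 m).
It fails at once if the robot touches a watch (contact force between any of the fingers, the arm and oblong_watch above 0.3 N or contact force between any of the fingers, the arm and round_watch1 above 0.3 N or contact force between any of the fingers, the arm and round_watch2 above 0.3 N or contact force between any of the fingers, the arm and round_watch3 above 0.3 N or contact force between any of the fingers, the arm and round_watch4 above 0.3 N).
It fails at once if the robot touches the dies (contact force between any of the fingers, the arm and dies above 0.5 N).
It fails at once if a watch leaves its die (lifted over 5 mm, tipped over 0.25 rad, or moved 6 mm towards or away from the turret axis) ((height (world z) of oblong_watch above 0.056 m or angle between oblong_watch's own z axis and vertical above 0.25 rad or horizontal distance between oblong_watch and turret_axis above 0.058 m or horizontal distance between oblong_watch and turret_axis below 0.046 m) or (height (world z) of round_watch1 above 0.056 m or angle between round_watch1's own z axis and vertical above 0.25 rad or horizontal distance between round_watch1 and turret_axis above 0.058 m or horizontal distance between round_watch1 and turret_axis below 0.046 m) or (height (world z) of round_watch2 above 0.056 m or angle between round_watch2's own z axis and vertical above 0.25 rad or horizontal distance between round_watch2 and turret_axis above 0.058 m or horizontal distance between round_watch2 and turret_axis below 0.046 m) or (height (world z) of round_watch3 above 0.056 m or angle between round_watch3's own z axis and vertical above 0.25 rad or horizontal distance between round_watch3 and turret_axis above 0.058 m or horizontal distance between round_watch3 and turret_axis below 0.046 m) or (height (world z) of round_watch4 above 0.056 m or angle between round_watch4's own z axis and vertical above 0.25 rad or horizontal distance between round_watch4 and turret_axis above 0.058 m or horizontal distance between round_watch4 and turret_axis below 0.046 m)).
It also fails if it takes over 64 s, if anything falls off the work surface, if the arm or the gripper's body presses on something with over 40 N, if the wrist force passes 120 N, or if a joint passes its speed limit or range.

## Working session

There is one attempt and no reset: what is moved stays moved. The work goes in short steps, Python scripts to look and compute and a tool call to move; the robot and the scene stay as the last step left them, time stands still between calls to the robot, and variables do not carry over. Pictures are saved under pics/ and viewed, at most 10 in all, crops included, and the job is handed in when it is done.

Besides the shell and the picture viewer there is one more tool, called after ">>>" by a JSON object that holds its "op" and its "data". play_rows: Moves the arm, as the interface text tells. Its arguments: {"type":"object","properties":{"rows":{"type":"array","items":{"type":"array","items":{"type":"array","items":{"type":"number"}}}},"grip_force":{"type":"number"}},"required":["rows"]}

```bash
mkdir -p pics; cat > h.py <<'E'
import numpy as np, cv2
from workcell import ctrl, eyes, models
def ray(c,uv):
    k=eyes.calibration(c);R=np.array(k["R"]);t=np.array(k["t"])
    d=R.T@np.array([(uv[0]-k["cx"])/k["fx"],(uv[1]-k["cy"])/k["fy"],1]);return -R.T@t,d
def at(c,uv,z):
    o,d=ray(c,uv);return o+d*(z-o[2])/d[2]
def px(c,X):
    k=eyes.calibration(c);p=np.array(k["R"])@np.array(X)+np.array(k["t"]);return [k["fx"]*p[0]/p[2]+k["cx"],k["fy"]*p[1]/p[2]+k["cy"]]
E
python3 - <<'E'
from h import *
a=eyes.read_camera("top");b=eyes.read_camera("side")
cv2.imwrite("pics/top.png",a[:,:,::-1]);cv2.imwrite("pics/side.png",b[:,:,::-1])
for c in("top","side"):
    for n,z in(("turret_axis",46),("ram",50),("tab",43),("dies",46),("oblong_watch",50),("press",0)):
        for r in models.tip_of(c,n)[:2]: print(c,n,np.round(r["uv"]),round(r["confidence"],2),at(c,r["uv"],z).round())
print(ctrl.state())
E
```

```text
top turret_axis [340. 264.] 0.68 [ 473. -136.   46.]
top ram [266. 243.] 0.76 [521.  31.  50.]
top tab [308. 228.] 0.23 [554. -63.  43.]
top dies [286. 235.] 0.82 [538. -14.  46.]
top dies [264. 240.] 0.69 [526.  37.  46.]
top oblong_watch [310. 169.] 0.7 [690. -70.  50.]
top oblong_watch [288. 215.] 0.48 [584. -19.  50.]
side turret_axis [272. 190.] 0.41 [638. 183.  46.]
side ram [248. 221.] 0.7 [525.  32.  50.]
side ram [384. 330.] 0.29 [ 630. -361.   50.]
side tab [312. 353.] 0.72 [ 508. -360.   43.]
side tab [237. 216.] 0.71 [511.  74.  43.]
side dies [259. 227.] 0.81 [544.   4.  46.]
side oblong_watch [334. 251.] 0.61 [ 657. -142.   50.]
side oblong_watch [283. 230.] 0.6 [590. -29.  50.]
side press [260. 248.] 0.64 [539. -13.  -0.]
side press [248. 219.] 0.16 [552. 124.   0.]
{'clock': 0.7, 'joints': array([ 1.15019774,  0.62836665,  0.03851081,  1.51738669, -0.02702452,
        0.99629495, -0.02001798]), 'joint_velocities': array([ 0.0001688 ,  0.00104134, -0.00053103,  0.00101503, -0.00134636,
        0.00086065,  0.00083076]), 'tau': array([-1.08534493e-04, -5.49436963e+01,  1.14299309e+00, -1.86911917e+01,
       -5.23542019e-02,  1.56482257e-02,  5.87496993e-05]), 'eef_pos': array([ 225.84881343, -609.531488  ,  205.50451281]), 'tool_rot': array([[ 9.37738969e-01,  3.47340786e-01,  7.16699674e-05],
       [ 3.47340789e-01, -9.37738969e-01, -3.93733605e-05],
       [ 5.35317474e-05,  6.18158375e-05, -9.99999997e-01]]), 'wrist_force': array([-0.43997958, -0.22936408,  0.14765289]), 'torque': array([ 0.01550219, -0.07014329,  0.01392204]), 'grasp_force': 0.0, 'opening': 93.85369228388328}
```

View pics/top.png

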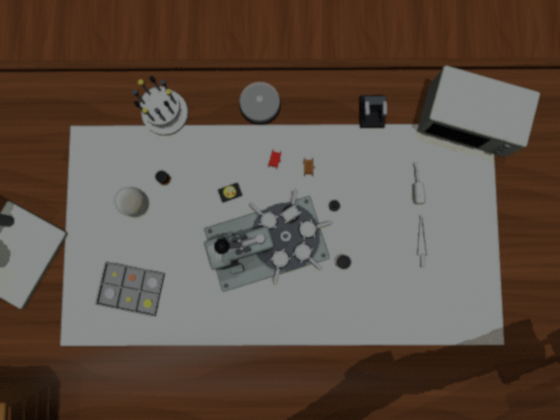

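View pics/side.png

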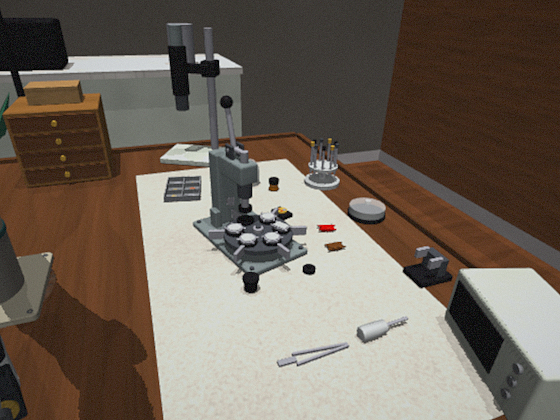

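The picture shows the press with its turret at about (286,237) in the top view. Candidates for the oblong watch:
- steel rectangle at (290,214), on the turret
- red look-alike at (275,159), on the bench
- brown look-alike at (309,167), on the bench

I choose the steel one in the die at (290,214). Next I check it in a close crop, with the model pose overlaid.

```bash
python3 - <<'E'
from h import *
a=cv2.imread("pics/top.png")
ax=np.array([538,-14.]); th=np.radians(107)
x0,y0,s=196,180,5
c=cv2.resize(a[y0:y0+115,x0:x0+145],None,fx=s,fy=s,interpolation=cv2.INTER_CUBIC)
c=cv2.convertScaleAbs(c,alpha=1.5)
def P(x,y,z):
    w=[ax[0]+x*np.cos(th)-y*np.sin(th),ax[1]+x*np.sin(th)+y*np.cos(th),z];u=px("top",w);return (int((u[0]-x0+.5)*s),int((u[1]-y0+.5)*s))
for q in [(-85,-78),(-85,78),(177,78),(177,-78)]: cv2.circle(c,P(*q,14),4,(0,255,0),-1)
for k in range(6):
    b=np.radians(60*k)
    cv2.circle(c,P(52*np.cos(b),52*np.sin(b),54),4,(0,0,255),-1); cv2.circle(c,P(110*np.cos(b),110*np.sin(b),54),4,(255,255,0),-1)
cv2.circle(c,P(0,0,60),4,(255,0,255),-1)
cv2.imwrite("pics/crop.png",c)
m=models.outline_of("top","turret")
for r in m[:2]: print(r["uv"],r["confidence"],r["mask"].sum())
E
```

```text
[287.6, 236.1] 0.73 2428
```

View pics/crop.png

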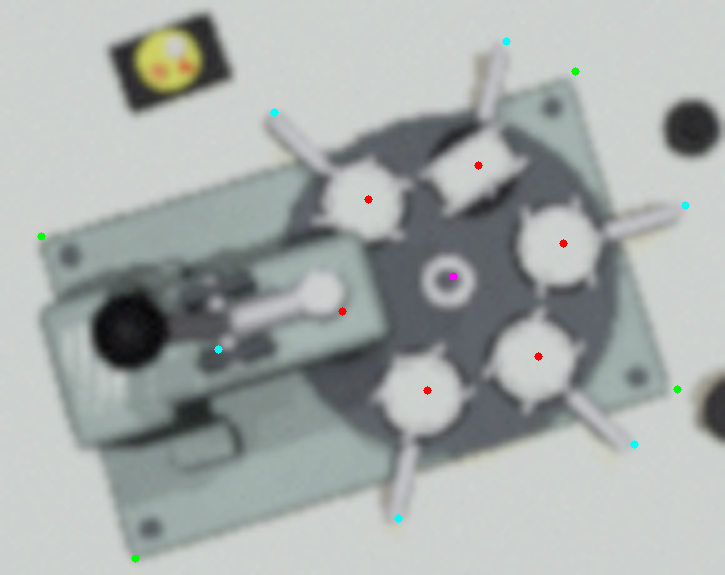

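The crop confirms it: the oblong steel watch is at crop (475,165), in the station 120° clockwise of the ram. It needs two counter-clockwise steps. The axis is at about (535.5,-11) and the press heading is about 107°. I will push the tab at world angle -133° counter-clockwise, well away from the head.

>>> {"op": "play_rows", "data": {"rows": [[[0,1.625,3.9,0,0.1085],[0,1.625,3.9,0,0.1085],[0,1.625,3.9,0,0.1085],[0,1.625,3.9,0,0.1085],[0,1.625,3.9,0,0.1085],[0,1.625,3.9,0,0.1085],[0,1.625,3.9,0,0.1085],[0,1.625,3.9,0,0.1085],[0,1.625,3.9,0,0.1085],[0,1.625,3.9,0,0.1085],[0,1.625,3.9,0,0.1085],[0,1.625,3.9,0,0.1085],[0,1.625,3.9,0,0.1085],[0,1.625,3.9,0,0.1085],[0,0,0,0,0],[0,0,0,0,0]]]}}

```text
clock: 2.75
eef_pos: [452.9, -64.3, 205.4]
tool_rot: [[-0.297, 0.955, -0.001], [0.955, 0.297, -0.001], [-0.0, -0.001, -1.0]]
wrist_force: [0.0, -0.7, 1.1]
opening: 0.5
grasp_force: 0.0
```

```bash
python3 - <<'E'
from h import *
s=ctrl.state();print(s["clock"],s["eef_pos"],s["tool_rot"].round(3).tolist(),s["opening"])
a=eyes.read_camera("wrist")[:,:,::-1].copy()
ax=np.array([535.5,-11.]); th=np.radians(107)
def P(r,d,z):
    b=th+np.radians(d);return tuple(int(v) for v in px("wrist",[ax[0]+r*np.cos(b),ax[1]+r*np.sin(b),z]))
for k in range(6):
    cv2.circle(a,P(52,60*k,54),3,(0,0,255),-1);cv2.circle(a,P(110,60*k,54),3,(255,255,0),-1)
cv2.circle(a,P(0,0,60),3,(255,0,255),-1);cv2.circle(a,P(98,106,34),4,(0,255,0),-1)
cv2.imwrite("pics/w1.png",a)
E
```

```text
2.75 [452.94127243 -64.33232511 205.41960571] [[-0.297, 0.955, -0.001], [0.955, 0.297, -0.001], [-0.0, -0.001, -1.0]] 0.4510360170766639
```

View pics/w1.png

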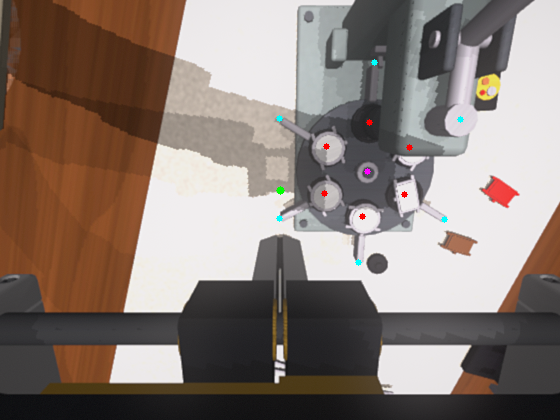

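The overlay matches the wrist picture: the oblong watch is at (404,195), the tab to push at (280,218), and the insertion spot (green, 280,190) is free. The camera sits on the head side, so I check its clearance.

```bash
python3 - <<'E'
from h import *
o,_=ray("wrist",(0,0));s=ctrl.state();d=np.array(s["tool_rot"]).T@(o-s["eef_pos"]);print(o,d,s["joints"].round(2))
E
```

```text
[430.72446258   5.82443149 384.60442007] [  73.91103136   -0.34077472 -179.24036798] [ 0.41  0.38 -0.45  2.02  0.23  0.78  0.13]
```

>>> {"op": "play_rows", "data": {"rows": [[[0,0,0,-3,0],[0,0,0,-3,0],[0,0,0,-3,0],[0,0,0,-3,0],[0,0,0,-3,0],[0,0,0,-2.1,0],[0,0,0,0,0]]]}}

```text
clock: 3.68
eef_pos: [451.9, -64.8, 33.5]
tool_rot: [[-0.296, 0.955, -0.003], [0.955, 0.296, -0.001], [0.0, -0.003, -1.0]]
wrist_force: [0.6, 0.0, -0.0]
opening: 0.6
grasp_force: 0.0
```

>>> {"op": "play_rows", "data": {"rows": [[[0,0.29,-0.42,0,0],[0,0.31,-0.41,0,0],[0,0.33,-0.39,0,0],[0,0.35,-0.37,0,0],[0,0.37,-0.35,0,0],[0,0.39,-0.33,0,0],[0,0.41,-0.31,0,0],[0,0.42,-0.29,0,0]]]}}

```text
clock: 4.68
eef_pos: [482.2, -92.6, 34.4]
tool_rot: [[-0.298, 0.955, -0.0], [0.955, 0.298, -0.0], [-0.0, -0.0, -1.0]]
wrist_force: [-0.5, 0.8, 0.1]
opening: 0.8
grasp_force: 0.6
```

>>> {"op": "play_rows", "data": {"rows": [[[0,0.44,-0.27,0,0],[0,0.45,-0.25,0,0],[0,0.46,-0.22,0,0],[0,0.47,-0.2,0,0],[0,0.48,-0.17,0,0],[0,0.49,-0.15,0,0],[0,0,0,0,0],[0,0,0,0,0],[0,0,0,0,0],[0,0,0,0,0],[0,0,0,0,0],[0,0,0,0,0],[0,0,0,0,0],[0,0,0,0,0]]]}}

```text
clock: 6.42
eef_pos: [510.0, -104.8, 34.5]
tool_rot: [[-0.298, 0.954, 0.0], [0.954, 0.298, 0.0], [0.0, 0.0, -1.0]]
wrist_force: [-0.7, -0.9, -0.5]
opening: 0.6
grasp_force: 0.0
```

```bash
cat > look.py <<'E'
import sys
from h import *
s=ctrl.state();print(s["clock"],s["eef_pos"],s["wrist_force"])
a=eyes.read_camera("wrist")[:,:,::-1].copy();t=eyes.read_camera("top")[:,:,::-1]
t=cv2.resize(t[180:295,196:341],(530,420),interpolation=cv2.INTER_CUBIC)
a=cv2.resize(np.hstack([a,t]),(800,308))
cv2.imwrite("pics/%s.png"%sys.argv[1],a)
E
python3 look.py s1
```

```text
6.425 [ 509.95178704 -104.80861455   34.48477039] [-0.70190842 -0.89193012 -0.46034369]
```

View pics/s1.png

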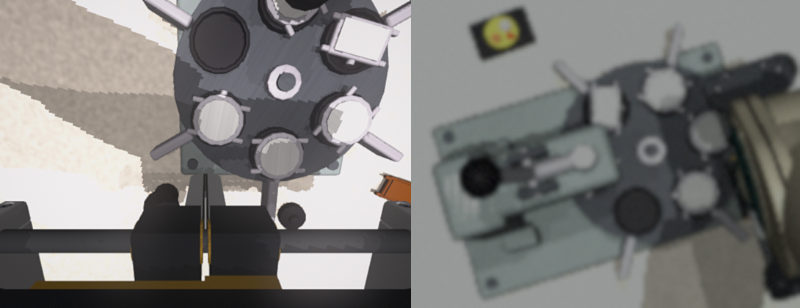

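The picture shows one step done: the empty die has moved to (218,40) in the wrist view, the oblong is at (362,42), and all watches are seated. Continuing on the same tab for the second step.

>>> {"op": "play_rows", "data": {"rows": [[[0,0.5,-0.12,0,0],[0,0.5,-0.09,0,0],[0,0.51,-0.07,0,0],[0,0.51,-0.04,0,0],[0,0.51,-0.01,0,0],[0,0.51,0.01,0,0],[0,0.51,0.04,0,0],[0,0.51,0.07,0,0],[0,0.5,0.09,0,0],[0,0.5,0.12,0,0],[0,0.49,0.15,0,0],[0,0.48,0.17,0,0],[0,0.47,0.2,0,0],[0,0.46,0.22,0,0],[0,0.45,0.25,0,0],[0,0.44,0.27,0,0],[0,0.42,0.29,0,0],[0,0.41,0.31,0,0],[0,0.39,0.33,0,0],[0,0,0,0,0]]]}}

```text
clock: 9.02
eef_pos: [601.5, -82.2, 34.6]
tool_rot: [[-0.299, 0.954, 0.001], [0.954, 0.299, 0.001], [0.0, 0.001, -1.0]]
wrist_force: [0.2, 0.6, -0.1]
opening: 0.8
grasp_force: 0.0
```

>>> {"op": "play_rows", "data": {"rows": [[[0,0,0,0,0],[0,0,0,0,0],[0,0,0,0,0],[0,0,0,0,0],[0,0,0,0,0],[0,0,0,0,0],[0,0,0,0,0],[0,0,0,0,0]]]}}

```text
clock: 10.02
eef_pos: [600.7, -82.9, 34.5]
tool_rot: [[-0.298, 0.954, 0.0], [0.954, 0.298, 0.0], [0.0, 0.0, -1.0]]
wrist_force: [-0.5, 0.9, -0.1]
opening: 0.5
grasp_force: 0.0
```

```bash
python3 look.py s2
```

```text
10.025 [600.67745194 -82.91123505  34.49063425] [-0.52033195  0.88166817 -0.09305875]
```

View pics/s2.png

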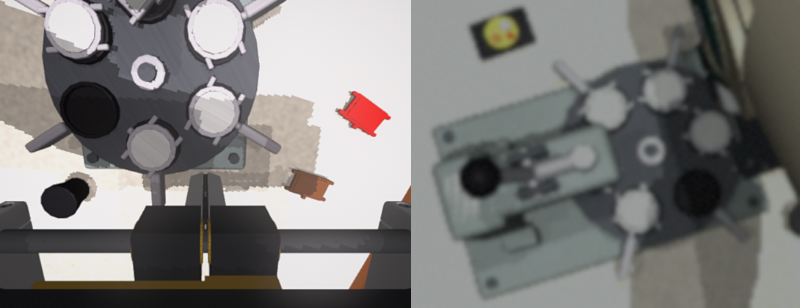

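The picture shows the empty die now at 120° (wrist view (90,108)) and round watches in all the other visible dies, so the oblong is under the ram. I lift straight out and check.

>>> {"op": "play_rows", "data": {"rows": [[[0,0,0,1.5,0],[0,0,0,3,0],[0,0,0,4,0],[0,0,0,4,0],[0,0,0,4,0],[0,0,-4,0,0],[0,0,-5,0,0],[0,0,-5,0,0],[0,0,-5,0,0],[0,0,-5,0,0],[0,0,-5,0,0],[0,0,0,0,0],[0,0,0,0,0]]]}}

```text
clock: 11.75
eef_pos: [600.9, -371.8, 200.1]
tool_rot: [[-0.299, 0.954, 0.001], [0.954, 0.299, 0.001], [0.001, 0.001, -1.0]]
wrist_force: [1.0, 0.9, 0.0]
opening: 0.4
grasp_force: 0.0
```

```bash
python3 - <<'E'
from h import *
print(ctrl.state()["eef_pos"])
a=eyes.read_camera("side")[:,:,::-1];t=eyes.read_camera("top")[:,:,::-1]
a=cv2.resize(a[140:290,180:330],(400,400),interpolation=cv2.INTER_CUBIC);t=cv2.resize(t[180:295,226:341],(400,400),interpolation=cv2.INTER_CUBIC)
cv2.imwrite("pics/f.png",cv2.convertScaleAbs(np.hstack([a,t]),alpha=1.3))
E
```

```text
[ 600.85094731 -371.81002567  200.09329347]
```

View pics/f.png

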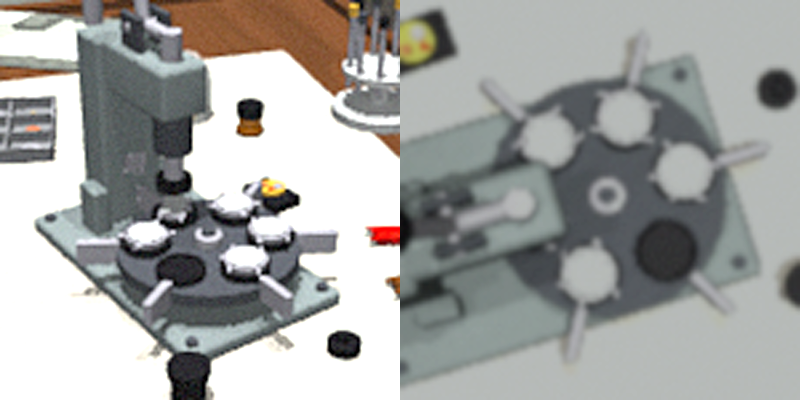

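The picture shows four round watches seated at (548,138), (627,117), (685,170) and (590,272), the empty die at (667,250), the tabs at their click angles, and the oblong under the ram at (175,212). The arm is clear.

```bash
python3 -c "
from workcell import ctrl
print(ctrl.hand_in())"
```

```text
the job is handed in; nothing more can be done
None
```

I stepped the turret two clicks counter-clockwise and handed the job in: the final pictures show the oblong watch under the ram, all five watches in their dies and the arm clear. The hand-in reported no verdict.

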